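# Trace the join of a mended floor tile with a digitising stylus

## Robot

A 6-joint arm with a two-finger parallel gripper is mounted at the origin on the work surface. World frame = base frame: x ahead of the robot, y to its left, z up, the work surface at z = 0. Lengths are in m, angles in degrees, forces in N, time in s.
With the tool pointing down it reaches from about 0.4 to 0.825 m from the base axis. Payload 7 kg.
Tool frame: the origin (TCP) lies midway between the tips of the shut fingers; the grasp point (between the pads) lies 19 mm behind it; z points along the fingers, y is the line along which they close (so a half turn about z gives the same grasp; the last joint's range is limited). The gripper opens to 88 mm and grips with 3 to 60 N. Pads are 19 mm wide; open, the fingers measure 130 mm over their backs; the gripper's body (78 mm by 193 mm) begins 47 mm behind the grasp point.
Start: joints at [82.684, 20.546, 0.682, 0, -70.136, -16.507], TCP at [0.273, 0.617, 0.227] pointing down, gripper open.
Joint ranges: [-176.03, 176.03], [-82.01, 121.73], [-58.28, 71.71], [-173.87, 95.51], [-174.79, -0.11], [-173.66, 173.66]. Speed limits (degrees/s): [136.94, 136.94, 172.46, 180, 180, 180].

## Interface

Orientations are given as a 3x3 rotation matrix whose columns are the frame's x, y, z axes.
In Python, from rig import robot gives the robot as it stands. Calls block until the motion is done:
- robot.goto(position, orientation): joint-space move of the TCP to a pose.
- robot.servo_line(position, ori=None, speed=0.15): straight line of the TCP; ori=None keeps the orientation; speed is the mean speed in m/s.
- robot.movej(angles): joint-space move.
- robot.move_gripper(opening): opening from 0.0 (shut) to 1.0 (fully open); the grip force is fixed at half the most; returns when the fingers have stopped.
- robot.dwell(seconds).
- robot.ik(position, orientation): joint angles nearest the present ones, or None.
- robot.grab_frame(name): name is "scene" or "top" or "wrist"; returns (picture, depth): 400x640x3 uint8, red, green, blue; 400x640 float32, m along the optical axis (not along the pixel's ray), 0 where there is no reading.
- robot.camera_info(name): a dict with "vfov" (degrees; the focal length in pixels is half the picture's height over the tangent of half this angle, whatever the lens; pixels are square), "cx", "cy" (the principal point, pixels), "view" (4x4, takes a point from world to camera coordinates); the wrist camera has in their place "T_tool_cam" (4x4, takes a point from camera to tool coordinates, whose origin is the TCP and whose axes are the flange's). Camera axes: x right, y down, z forward; pixel columns grow to the right and rows downward; lengths in m; the calibration is good to about 2 mm. A picture is of the moment at which its call begins: read the wrist's pose just before it. camera_info takes no time and is no camera call.
A pose or a line that the arm cannot do raises robot.Unreachable and nothing moves.
- robot.job_done(): hands the job in; it is judged then, once.
Readings, each from a call of its own:
- robot.read_t(): time.
- robot.read_qpos(): joint angles.
- robot.read_qvel(): joint speeds.
- robot.read_effort(): joint torques, N m.
- robot.read_position(): TCP position.
- robot.read_tcp_rot(): TCP orientation.
- robot.read_force(): force on the tool from outside, world axes, zero at the start.
- robot.read_ft_torque(): the same for the moment, N m.
- robot.read_grip_width(): opening from 0.0 (shut) to 1.0 (fully open).
- robot.read_finger_force(): force on a finger pad.
Only numpy, scipy, OpenCV 4.12 (cv2) and the standard library are available. Lean on these libraries where they do the work, as an engineer would, in place of code of your own. Each camera call takes 0.05 s, during which the arm holds its last target. There are 200 camera calls.

## Task

Take the brass weight off the mended tile and stand it upright in the middle of its green-lined tray. Then take the orange stylus from its stand, press its sprung tip lightly into the join between the two blue dots (never pushing the spring right in), and follow the join to the two red dots in a single slow pass, about 25 mm per second, without lifting out of the groove. Lift off there and hang the stylus upright by its collar in the stand's fork again; leave the sherds, the bowl and the brush alone.

Things in the scene. Friction and masses are not known exactly. Their poses are not given: they have to be found in the camera images.
- wheel: Fixed low turntable (does not turn): aluminium disc 224 mm across, its flat top 40 mm above the bench. Origin: centre of its underside, on the bench; its x axis turns with the tile on it.
- tile: Broken floor tile laid together, 150 x 150 x 22 mm, cream one side of the join, buff the other, fixed on the turntable, facing any way. Origin: centre of its underside, 40 mm above the bench; top face 62 mm above the bench. The join is an open V groove 12 mm wide, 5 mm deep, brown at the bottom, wandering from the -x edge to the +x edge. Teal rings, arcs and spots are only painted.
- seam_0 (a point): Start of the trace: bottom of the groove, 57 mm above the bench, between two blue dots (10 mm, one each side of the join, 15 mm from the tile's -x edge).
- seam_1 (a point): Point 1 of the join, on the groove's bottom, in order from blue to red; the groove runs straight between neighbouring points, about 22 mm apart.
- seam_2 (a point): Point 2 of the join, on the groove's bottom, in order from blue to red; the groove runs straight between neighbouring points, about 22 mm apart.
- seam_3 (a point): Point 3 of the join, on the groove's bottom, in order from blue to red; the groove runs straight between neighbouring points, about 22 mm apart.
- seam_4 (a point): Point 4 of the join, on the groove's bottom, in order from blue to red; the groove runs straight between neighbouring points, about 22 mm apart.
- seam_5 (a point): Point 5 of the join, on the groove's bottom, in order from blue to red; the groove runs straight between neighbouring points, about 22 mm apart.
- seam_6 (a point): End of the trace: bottom of the groove between two red dots (10 mm, one each side of the join, 15 mm from the tile's +x edge).
- weight: Brass weight, about 0.42 kg: upright cylinder 40 mm across and 40 mm high with a small knob on top (20 mm across, top at 60 mm). At the start it stands on the tile, across the join. Origin: centre of its underside. Grip it round the cylinder.
- tray: Fixed square wooden weight tray with dark green lining, 130 x 130 mm outside, 118 mm inside, floor 5 mm above the bench, rim 14 mm high. Origin: centre of its underside.
- stand: Fixed stylus stand: dark base plate 100 x 90 x 12 mm, post at its back (+x of the stand) and at the top a level aluminium fork whose upper face is 100 mm above the bench. The fork's slot is 16 mm wide, open at the front (-x of the stand). Nothing rises above the fork. Origin: on the bench, under the seat.
- stand_seat (a point): Middle of the slot at the level of the fork's upper face: where the centre of the collar's underside rests. The two tines reach 23 mm in front of this point; the slot's closed end is 9 mm behind it.
- stylus: Round digitising stylus, about 0.1 kg, hanging upright in the fork by its collar. Origin: centre of the collar's underside, z up the axis. Steel collar 30 mm across, z 0 to 5 mm; orange barrel 20 mm across, z 5 to 65 mm (grip about z = 36 mm); steel shaft 8 mm across down to z = -48 mm, then the sprung probe. Take it out or put it back straight up and down, or by the slot's open front.
- stylus_tip (a point): Lowest point of the red ball (5 mm across) that ends the thin sprung probe (3.6 mm), on the stylus axis, 75 mm below the stylus origin when the probe is not pressed. Resting in the groove it lies about 0.7 mm above the groove's bottom.
- probe (a joint): How far the sprung probe is pushed up into the stylus: 0 free to 0.008 m fully in. It starts to yield at 1 N and reaches 3 N fully in (250 N/m).
- sherd_a: Loose cream sherd, about 82 x 62 x 11 mm, flat on the bench; leave it alone. Origin: on its underside, about its middle.
- sherd_b: Loose cream sherd, about 65 x 64 x 11 mm, flat on the bench; leave it alone. Origin: on its underside, about its middle.
- pot: Small terracotta bowl, 76 mm across, 65 mm high, upright; leave it alone. Origin: centre of its underside.
- brush: Flat brush lying on the bench, about 200 mm long, 42 mm wide; leave it alone. Origin: under its middle.
Mind the look-alikes: they are no part of the job. What is meant by the weight is not pink, and is the smaller of those in its own colour.

How it is judged:
By the outcome, as a careful person would: the job done as asked, in the order asked, and still so for the second after the job is handed in, with the robot touching nothing.
It also fails if it takes over 72 s, if anything falls off the work surface, if the arm or the gripper's body presses on something with over 40 N, if the wrist force passes 120 N, or if a joint passes its speed limit or range.

## Working session

There is one attempt and no reset: what is moved stays moved. The work goes in short steps, each a Python script; the robot and the scene stay as the last script left them, time stands still between calls to the robot, and variables do not carry over. Pictures are saved under pics/ and viewed, at most 10 in all, crops included, and the job is handed in when it is done.

```bash
ls; mkdir -p pics; cat > h.py <<'E'
import numpy as np, cv2, sys
from rig import robot
def K(n):
    c=robot.camera_info(n); f=200/np.tan(np.radians(c['vfov'])/2); return c,f
def save(n,fn):
    im,d=robot.grab_frame(n); cv2.imwrite('pics/'+fn+'.png',im[:,:,::-1]); np.save('pics/'+fn+'.npy',d); return im,d
def ray(n,u,v,z=None,depth=None,T=None):
    c,f=K(n)
    if T is None: T=np.linalg.inv(np.array(c['view']))
    r=np.array([(u-c['cx'])/f,(v-c['cy'])/f,1.])
    if depth is not None: return T[:3,:3]@(r*depth)+T[:3,3]
    w=T[:3,:3]@r; return T[:3,3]+w*(z-T[2,3])/w[2]
E
python3 - <<'E'
from h import *
print(robot.read_t())
for n in ['scene','top']:
    save(n,n); c,f=K(n); print(n,f,c['cx'],c['cy'],np.round(np.linalg.inv(np.array(c['view'])),3).tolist())
print(robot.camera_info('wrist'))
E
```

```text
pics
0.0
scene 510.20389016759447 320.82323546617636 205.69360696635448 [[0.706, 0.41, -0.578, 1.293], [0.708, -0.405, 0.578, -0.677], [0.003, -0.817, -0.576, 0.759], [0.0, 0.0, 0.0, 1.0]]
top 452.4161112498582 323.5997675236961 204.71094492136993 [[-0.01, -0.992, 0.129, 0.479], [-1.0, 0.012, 0.014, -0.018], [-0.015, -0.129, -0.992, 1.113], [0.0, 0.0, 0.0, 1.0]]
{'vfov': 60.672207852052445, 'cx': 320.81353644078206, 'cy': 201.32787045096697, 'T_tool_cam': array([[ 6.39043184e-04, -9.58662642e-01, -2.84544427e-01,
         7.63498802e-02],
       [ 9.99999770e-01,  5.48470349e-04,  3.97987074e-04,
        -4.18508819e-04],
       [-2.25471159e-04, -2.84544616e-01,  9.58662772e-01,
        -1.58982521e-01],
       [ 0.00000000e+00,  0.00000000e+00,  0.00000000e+00,
         1.00000000e+00]])}
```

View pics/top.png

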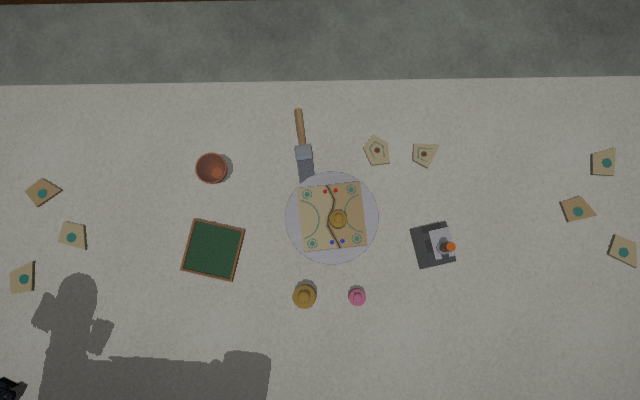

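View pics/scene.png

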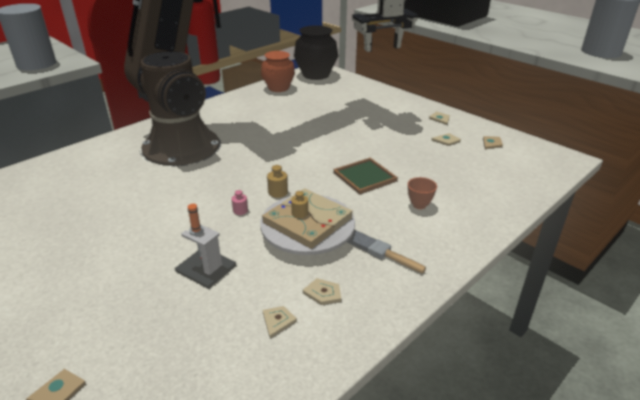

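The top picture shows two brass weights, one on the tile (338,218) and a larger one on the bench (304,295), and a pink one at (357,296). The one on the tile is the smaller brass one and stands across the join, so it fits. The tray is at (213,250), the stand at (433,245), the blue dots at (332–343,241) and the red dots at (324–336,190). An enlarged crop will confirm this.

```bash
python3 - <<'E'
import cv2
im=cv2.imread('pics/top.png')[165:315,270:470]
cv2.imwrite('pics/c1.png',cv2.resize(im,None,fx=4,fy=4,interpolation=cv2.INTER_CUBIC))
E
```

```text
(no output)
```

View pics/c1.png

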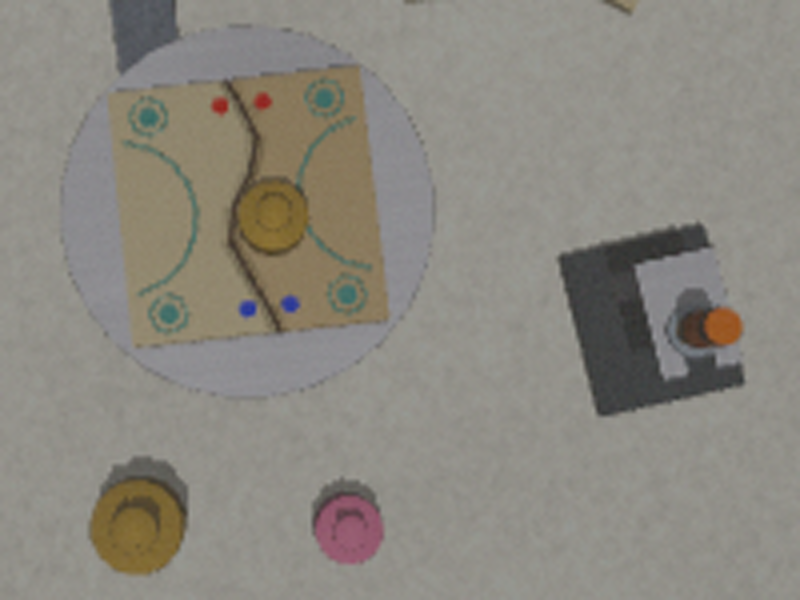

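Confirmed: the weight meant is the small brass one on the tile, with its knob at crop (273,211). The larger brass and the pink one stay put. Next I compute positions.

```bash
python3 - <<'E'
from h import *
P=lambda x,y:((x+.5)/4-.5+270,(y+.5)/4-.5+165)
im=cv2.imread('pics/top.png'); 
print('weight knob',ray('top',*P(273,210.5),z=.122),'rim',ray('top',*P(273,215),z=.102))
print('dots blue',[ray('top',*P(*p),z=.062) for p in [(248,309),(290,304)]],'red',[ray('top',*P(*p),z=.062) for p in [(220,106),(262,101)]])
print('stylus top',ray('top',*P(724,327),z=.165))
c=im[210:290,170:255].astype(int); m=(c[:,:,1]>c[:,:,2]+12)&(c[:,:,1]>c[:,:,0])
m=m.astype(np.uint8); m=cv2.morphologyEx(m,cv2.MORPH_OPEN,np.ones((3,3)))
k=max(cv2.findContours(m,0,2)[0],key=cv2.contourArea); r=cv2.minAreaRect(k); print(r)
b=cv2.boxPoints(r)+[170,210]; q=np.array([ray('top',*p,z=.005) for p in b]); print(q,q.mean(0),np.linalg.norm(np.diff(q,axis=0),axis=1))
# plate corners of stand
for p in [(560,255),(702,224),(745,383),(601,416)]: print('plate',ray('top',*P(*p),z=.012))
for p in [(110,94),(358,66),(388,320),(134,347)]: print('tile',ray('top',*P(*p),z=.062))
print(robot.read_tcp_rot(), robot.read_force())
E
```

```text
weight knob [ 0.57968996 -0.03546471  0.122     ] rim [ 0.57918821 -0.03577752  0.102     ]
dots blue [array([ 0.52860351, -0.02121318,  0.062     ]), array([ 0.53123124, -0.04558846,  0.062     ])] red [array([ 0.64792276, -0.00622255,  0.062     ]), array([ 0.6505898 , -0.03096068,  0.062     ])]
stylus top [ 0.51170075 -0.26831471  0.165     ]
((42.411766052246094, 39.35293960571289), (46.566837310791016, 48.02205276489258), 14.03624439239502)
[[0.47406865 0.33935022 0.005     ]
 [0.58784878 0.31384486 0.005     ]
 [0.55866972 0.20153295 0.005     ]
 [0.44579717 0.22835243 0.005     ]] [0.51659608 0.27077012 0.005     ] [0.11660378 0.11604044 0.11601507]
plate [ 0.56167031 -0.21139808  0.012     ]
plate [ 0.57958643 -0.29821839  0.012     ]
plate [ 0.4833252  -0.31969501  0.012     ]
plate [ 0.46453413 -0.23261308  0.012     ]
tile [0.65589654 0.05852918 0.062     ]
tile [ 0.67076186 -0.08779002  0.062     ]
tile [ 0.52137737 -0.1021069   0.062     ]
tile [0.50738123 0.04500803 0.062     ]
[[ 9.14724383e-01 -4.04078046e-01 -4.86533863e-04]
 [-4.04078307e-01 -9.14723177e-01 -1.49331725e-03]
 [ 1.58372913e-04  1.56257148e-03 -9.99998767e-01]] [0.32705947 0.79452558 0.87871073]
```

```bash
cat >> h.py <<'E'
def Rz(deg):
    a=np.radians(deg); c,s=np.cos(a),np.sin(a); return np.array([[c,s,0],[s,-c,0],[0,0,-1.]])
def Twc():
    T=np.eye(4); T[:3,:3]=robot.read_tcp_rot(); T[:3,3]=robot.read_position(); return T@np.array(robot.camera_info('wrist')['T_tool_cam'])
def st(s=''): print(s,round(robot.read_t(),2),np.round(robot.read_position(),4),'F',np.round(robot.read_force(),2),'w',round(robot.read_grip_width()*88,1),'q6',round(robot.read_qpos()[5],1))
E
python3 - <<'E'
from h import *
R=Rz(0)
robot.goto([.579,-.0357,.16],R); st('above')
robot.servo_line([.579,-.0357,.073],speed=.1); st()
robot.move_gripper(0.3); st('grip'); print(robot.read_finger_force())
robot.servo_line([.579,-.0357,.14],speed=.1); st('lift')
robot.goto([.5166,.2708,.10],R); st()
robot.servo_line([.5166,.2708,.0175],speed=.08); st('low')
E
```

```text
above 2.67 [ 0.5792 -0.0351  0.1601] F [-0.02 -0.71  0.16] w 87.9 q6 74.2
 3.68 [ 0.5795 -0.0356  0.0736] F [-0.17  1.04  0.02] w 88.2 q6 74.2
grip 4.52 [ 0.579  -0.0356  0.073 ] F [0.   2.   0.41] w 38.9 q6 74.2
30.000212537124753
lift 5.33 [ 0.5783 -0.0358  0.1393] F [ 0.14  1.12 -3.92] w 39.0 q6 74.2
 6.53 [0.5168 0.27   0.1   ] F [-0.67 -0.1  -3.11] w 39.1 q6 43.2
low 7.72 [0.517  0.2711 0.0181] F [ 0.58 -0.31 -3.9 ] w 39.3 q6 43.1
```

```bash
python3 - <<'E'
from h import *
R=Rz(0)
robot.servo_line([.5166,.2708,.0160],speed=.03); robot.dwell(.2); st('set')
robot.move_gripper(0.68); st('open')
robot.servo_line([.5166,.2708,.11],speed=.15)
robot.goto([.585,-.027,.14],R); robot.dwell(.3); st()
T=Twc(); np.save('T1.npy',T); save('wrist','w1')
robot.goto([.50,-.26,.21],R); robot.dwell(.3); st()
T=Twc(); np.save('T2.npy',T); save('wrist','w2')
save('top','top2')
im=cv2.imread('pics/w1.png'); print(im.shape)
cv2.imwrite('pics/w12.png',cv2.resize(np.vstack([im,cv2.imread('pics/w2.png')])[:, 100:540],None,fx=.75,fy=.75))
E
```

```text
set 8.17 [0.5166 0.2709 0.0161] F [ 0.07 -0.52 -4.1 ] w 38.9 q6 43.1
open 8.78 [0.5166 0.2708 0.0161] F [-0.15 -0.27 -0.2 ] w 59.8 q6 43.1
 11.03 [ 0.585  -0.0261  0.1399] F [0.37 0.13 0.33] w 59.9 q6 73.5
 12.38 [ 0.5004 -0.2592  0.2096] F [-0.13  0.72  0.76] w 60.3 q6 97.6
(400, 640, 3)
```

View pics/w12.png

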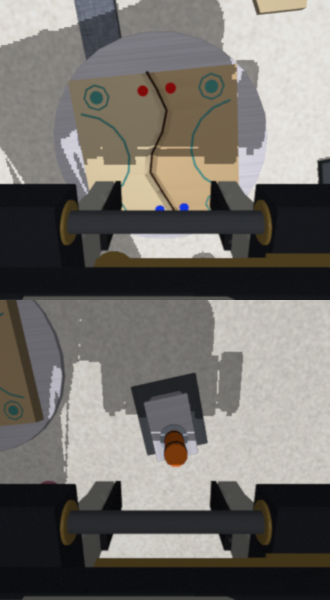

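Picture w12: in the upper view the join is visible, with red dots near (143,90) and (170,88), and blue dots at (160,209) and (184,207) partly hidden by the gripper. In the lower view the stylus stands in the fork, barrel top at (176,453). I'll take a second tile view shifted back so the whole join shows.

```bash
python3 - <<'E'
from h import *
R=Rz(0)
robot.goto([.525,-.027,.13],R); robot.dwell(.4); st()
T=Twc(); np.save('T3.npy',T); save('wrist','w3')
im=cv2.imread('pics/w3.png')
c=np.array(robot.camera_info('wrist')['cx']);
def proj(p,T):
    q=np.linalg.inv(T)@np.append(p,1); cc,f=K('wrist'); return q[:2]/q[2]*f+[cc['cx'],cc['cy']]
a=proj([.53,-.033,.062],T); b=proj([.65,-.018,.062],T); print(a,b)
# crop 240 x 180-ish
x0=int((a[0]+b[0])/2-100); y0=max(0,int(b[1]-40)); y1=min(400,int(a[1]+25)); print('origin',x0,y0,y1)
s=min(800/200,600/(y1-y0)); print('scale',s)
cv2.imwrite('pics/c3.png',cv2.resize(im[y0:y1,x0:x0+200],None,fx=s,fy=s,interpolation=cv2.INTER_CUBIC))
E
```

```text
13.86 [ 0.5251 -0.0276  0.1301] F [ 0.71 -0.39 -0.19] w 59.9 q6 71.6
[329.38457528 207.12683434] [305.60431817  15.35358546]
origin 217 0 232
scale 2.586206896551724
```

View pics/c3.png

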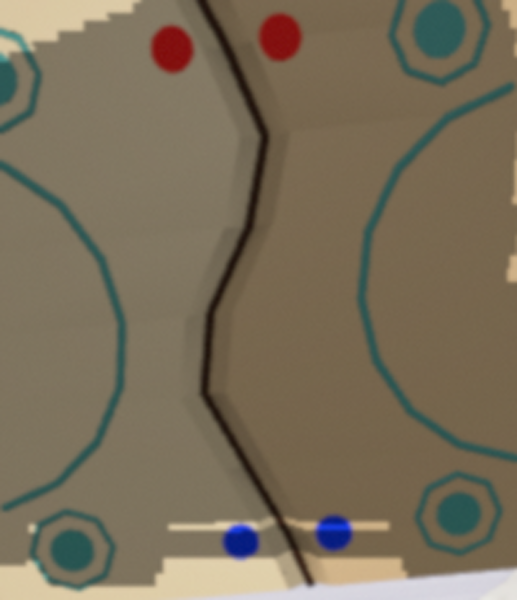

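Crop c3 shows the whole join: blue dots (241,541) and (334,533), red dots (172,48) and (280,37), bends at (206,393), (211,310), (250,228) and (265,137). I'll extract the dark line with subpixel precision.

```bash
cat > seam.py <<'E'
from h import *
s=2.586206896551724
T=np.load('T3.npy'); im=cv2.imread('pics/w3.png').astype(float).sum(2)
P=lambda x,y:((x+.5)/s-.5+217,(y+.5)/s-.5)
W=lambda p,z:ray('wrist',*P(*p),z=z,T=T)
g=[(289,537),(249,466),(206,393),(211,310),(250,228),(265,137),(227,43)]
u=np.array([P(*p) for p in g])
pts=[]
for v in range(4,224):
    ue=np.interp(v,u[::-1,1],u[::-1,0]) if v>=u[-1,1] and v<=u[0,1] else (u[-1,0]+(v-u[-1,1])*(u[-1,0]-u[-2,0])/(u[-1,1]-u[-2,1]) if v<u[-1,1] else u[0,0]+(v-u[0,1])*(u[0,0]-u[1,0])/(u[0,1]-u[1,1]))
    c=np.arange(int(ue)-5,int(ue)+7); r=im[v,c]; w=np.clip(np.median(r)*.7-r,0,None)
    if w.sum()>20: pts.append(ray('wrist',(w*c).sum()/w.sum(),v,z=.057,T=T))
pts=np.array(pts)
b=[W(p,.062) for p in [(241,541),(334,533)]]; r=[W(p,.062) for p in [(172,48),(280,37)]]
mb,mr=np.mean(b,0),np.mean(r,0)
ex=(mr-mb)[:2]; # direction approx along tile x
E
python3 - <<'E'
from seam import *
from scipy.optimize import least_squares
print('blue',b,'red',r)
g=np.array([W(p,.057)[:2] for p in g]); print(len(pts),'init',g,'spacing',np.linalg.norm(np.diff(g,axis=0),axis=1))
# interpolation y(x): fit knots x,y
def f(p):
    k=p.reshape(7,2); k=k[np.argsort(k[:,0])]; return np.interp(pts[:,0],k[:,0],k[:,1])-pts[:,1]
m=(pts[:,0]>g[0,0])&(pts[:,0]<g[-1,0]); allp=pts; pts=pts[m]
o=least_squares(f,g.ravel(),loss='soft_l1',f_scale=.0005); k=o.x.reshape(7,2)
print('fit',k.round(4).tolist(),'rms',np.sqrt(np.mean(f(o.x)**2)),abs(f(o.x)).max(),np.linalg.norm(np.diff(k,axis=0),axis=1))
np.save('knots.npy',k); np.save('pts.npy',pts)
# stylus: top of barrel in w2 via color
T2=np.load('T2.npy'); i2=cv2.imread('pics/w2.png').astype(int)
m=((i2[:,:,2]-i2[:,:,0]>60)).astype(np.uint8); m[:150]=m[:150]; n,l,stt,c=cv2.connectedComponentsWithStats(m); print([(a.tolist(),q.round(1).tolist()) for a,q in zip(stt,c) if a[4]>60])
x0,y0=240,80; c=cv2.imread('pics/w2.png')[y0:y0+160,x0:x0+180]; cv2.imwrite('pics/c2.png',cv2.resize(c,None,fx=3.75,fy=3.75,interpolation=cv2.INTER_CUBIC))
E
```

```text
blue [array([ 0.52872322, -0.0193989 ,  0.062     ]), array([ 0.53097293, -0.04444463,  0.062     ])] red [array([ 0.64844769, -0.00457869,  0.062     ]), array([ 0.65072017, -0.02955018,  0.062     ])]
220 init [[ 0.52826999 -0.03245929]
 [ 0.5482954  -0.02158321]
 [ 0.56793107 -0.01042698]
 [ 0.58915937 -0.01214681]
 [ 0.60907114 -0.02225396]
 [ 0.63003476 -0.02603199]
 [ 0.65053605 -0.01709936]] spacing [0.02278829 0.02258365 0.02129786 0.0223301  0.02130133 0.02236279]
fit [[0.5286, -0.0325], [0.5461, -0.0224], [0.5681, -0.0099], [0.5885, -0.0119], [0.6095, -0.022], [0.6303, -0.026], [0.6508, -0.0164]] rms 5.5526286856075274e-05 0.00016135821638867467 [0.02010621 0.02536501 0.02042942 0.02330209 0.02117753 0.02270121]
[([0, 0, 640, 400, 254598], [319.9, 199.7]), ([0, 0, 10, 14, 124], [4.1, 6.7]), ([27, 0, 13, 10, 111], [33.3, 4.1]), ([39, 77, 12, 41, 165], [44.0, 98.9]), ([320, 177, 25, 16, 244], [331.4, 183.5]), ([320, 191, 29, 32, 753], [333.9, 206.2])]
```

View pics/c2.png

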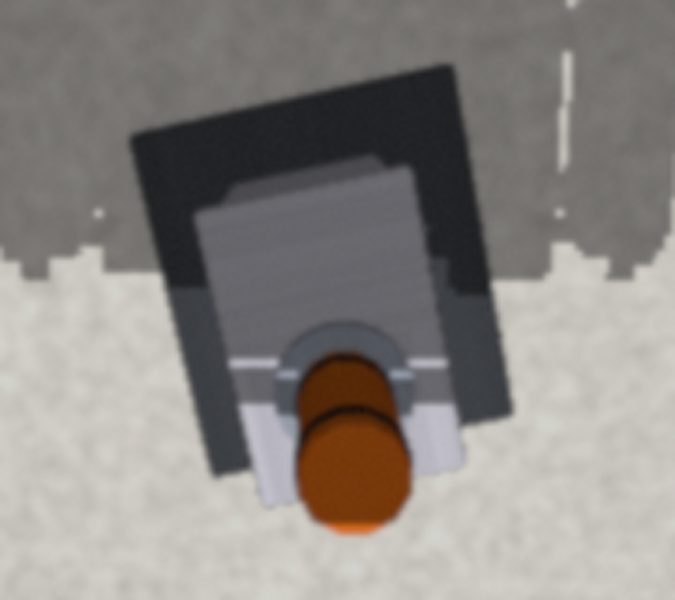

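Crop c2 shows the stylus's barrel-top disc centred about (355,472) and the collar about (345,387). The fork opens down-image, towards the robot.

```bash
python3 - <<'E'
from h import *
T=np.load('T2.npy'); P=lambda x,y:((x+.5)/3.75-.5+240,(y+.5)/3.75-.5+80)
W=lambda x,y,z:ray('wrist',*P(x,y),z=z,T=T)
print('top',W(355,472,.165), W(298,472,.165)-W(412,472,.165))
print('collar',W(345,390,.105), W(345,320,.105),'width',W(275,390,.105)-W(415,390,.105))
# fork outline corners, top .1
for p in [(195,213),(411,168),(466,465),(266,507)]: print('fork',W(*p,.1))
for p in [(132,137),(453,66),(512,413),(214,476)]: print('plate',W(*p,.012))
for y in [0,12.5,-167.5]: 
    print(y, robot.ik([.512,-.266,.117],Rz(y)))
E
```

```text
top [ 0.51380032 -0.26702226  0.165     ] [-3.84991538e-05  1.89623228e-02  0.00000000e+00]
collar [ 0.51329444 -0.26718484  0.105     ] [ 0.5282539  -0.26701944  0.105     ] width [-6.00558238e-05  2.95849052e-02  0.00000000e+00]
fork [ 0.5496591  -0.23589053  0.1       ]
fork [ 0.55885617 -0.28035835  0.1       ]
fork [ 0.49525566 -0.29404596  0.1       ]
fork [ 0.4854521  -0.25016545  0.1       ]
plate [ 0.56092802 -0.21191542  0.012     ]
plate [ 0.57945833 -0.29802129  0.012     ]
plate [ 0.48409924 -0.31832463  0.012     ]
plate [ 0.46494807 -0.23233872  0.012     ]
0 [ -8.037349    16.84434731 -20.24022528   0.         -52.91542741
  98.037349  ]
12.5 [ -8.037349    16.84434731 -20.24022528   0.         -52.91542741
 110.537349  ]
-167.5 [ -8.037349    16.84434731 -20.24022528   0.         -52.91542741
 -69.462651  ]
```

```bash
python3 - <<'E'
from h import *
R=Rz(12.5); p=[.5135,-.2671]
robot.goto([*p,.20],R)
robot.servo_line([*p,.117],speed=.1); st('pre')
robot.move_gripper(0.15); robot.dwell(.2); st('grip')
robot.servo_line([*p,.217],speed=.1); st('lift')
robot.goto([.5299,-.0318,.19],Rz(0)); 
robot.servo_line([.5299,-.0318,.164],speed=.08); robot.dwell(.5); st('hover'); 
print([np.round(robot.read_force(),2).tolist() for _ in range(3)])
np.save('T4.npy',Twc()); im,d=save('wrist','w4')
c=cv2.imread('pics/w4.png'); cc,f=K('wrist')
q=np.linalg.inv(np.load('T4.npy'))@np.array([.5299,-.0318,.072,1]); u=q[:2]/q[2]*f+[cc['cx'],cc['cy']]; print(u)
x0,y0=int(u[0]-60),int(u[1]-45); x0,y0=max(x0,0),max(min(y0,310),0); print(x0,y0)
cv2.imwrite('pics/c4.png',cv2.resize(c[y0:y0+90,x0:x0+120],None,fx=6,fy=6,interpolation=cv2.INTER_CUBIC))
E
```

```text
pre 15.88 [ 0.514  -0.2671  0.1176] F [ 0.82 -0.39  0.13] w 60.4 q6 110.6
grip 16.8 [ 0.5135 -0.2671  0.117 ] F [-0.03 -0.52  0.95] w 19.8 q6 110.6
lift 17.95 [ 0.5131 -0.2669  0.2162] F [ 0.25  0.45 -1.87] w 19.6 q6 110.6
hover 19.87 [ 0.53   -0.0317  0.1642] F [ 0.33  0.22 -0.5 ] w 19.5 q6 72.3
[[0.33, 0.22, -0.5], [0.33, 0.22, -0.5], [0.33, 0.22, -0.5]]
[321.60579467 203.94274386]
261 158
```

View pics/c4.png

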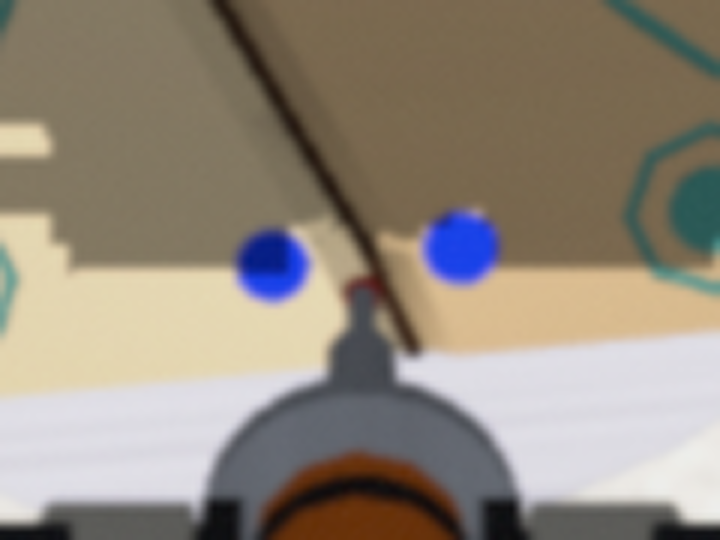

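c4 shows the red ball tip at about (365,295), radius about 20 px. The blue dots are at (273,265) and (461,247), and the join passes at about (375,250). Now I compute the tip offset in the same camera's frame.

```bash
python3 - <<'E'
from h import *
T=np.load('T4.npy'); P=lambda x,y:((x+.5)/6-.5+261,(y+.5)/6-.5+158)
W=lambda x,y,z:ray('wrist',*P(x,y),z=z,T=T)
t=W(365,295,.0747); print('tip',t,'minus tcp',t[:2]-robot.read_position()[:2], robot.read_position())
b=[W(273,265,.062),W(461,247,.062)]; print('blue',b,np.mean(b,0))
print('groove',W(412,350,.057),W(375,250,.057),W(320,155,.057),W(218,0,.057)); k=np.load('knots.npy'); 
for p in [W(375,250,.057),W(320,155,.057),W(218,0,.057)]: print(p[1]-np.interp(p[0],k[:,0],k[:,1]))
E
```

```text
tip [ 0.52848717 -0.03165179  0.0747    ] minus tcp [-1.42752005e-03  7.87818499e-05] [ 0.52991469 -0.03173057  0.16410381]
blue [array([ 0.52866925, -0.01944735,  0.062     ]), array([ 0.53117769, -0.04439529,  0.062     ])] [ 0.52992347 -0.03192132  0.062     ]
groove [ 0.51503183 -0.03814467  0.057     ] [ 0.52930516 -0.03303302  0.057     ] [ 0.54248622 -0.02566549  0.057     ] [ 0.56324168 -0.01246399  0.057     ]
-0.000960071815501902
-0.0011757265277449816
0.00023812586252904173
```

```bash
cat >> h.py <<'E'
def fav(n=12,dt=.03):
    r=[]
    for _ in range(n): robot.dwell(dt); r.append(robot.read_force())
    return np.mean(r,0)
E
python3 - <<'E'
from h import *
T=np.load('T4.npy'); im=cv2.imread('pics/w4.png').astype(float).sum(2); k=np.load('knots.npy'); out=[]
for v in range(160,197,4):
    ue=np.interp(v,[158,199],[297,323]); c=np.arange(int(ue)-7,int(ue)+8); r=im[v,c]; w=np.clip(np.median(r)*.65-r,0,None)
    if w.sum()>0:
        p=ray('wrist',(w*c).sum()/w.sum(),v,z=.057,T=T); out.append(round(1e3*(p[1]-np.interp(p[0],k[:,0],k[:,1])),2))
print('w4 vs knots dy mm',out)
o=np.array([.0014,-.0001]); s0=np.array([.5299,-.0318])+o
robot.servo_line([*s0,.156],speed=.05); f0=fav(); st('base'); print(f0)
for z in [.151,.1485,.147]:
    robot.servo_line([*s0,z],speed=.015); print(z,np.round(fav()-f0,2),robot.read_position().round(4),robot.read_t())
E
```

```text
w4 vs knots dy mm [np.float64(-0.07), np.float64(0.07), np.float64(-0.04), np.float64(-0.04), np.float64(0.0), np.float64(0.05), np.float64(0.04), np.float64(-0.05), np.float64(-0.15), np.float64(-0.37)]
base 20.62 [ 0.5313 -0.0319  0.1561] F [ 0.54  0.69 -1.94] w 19.7 q6 72.3
[ 0.05209169  0.27058085 -1.0310049 ]
0.151 [-0.11 -0.42 -0.19] [ 0.5313 -0.0319  0.151 ] 21.5083
0.1485 [ 0.54 -0.24  1.31] [ 0.5314 -0.0319  0.1486] 22.225
0.147 [ 1.11 -0.4   1.55] [ 0.5314 -0.0319  0.147 ] 22.875
```

```bash
python3 - <<'E'
from h import *
print(fav(30,.03)-[.05,.27,-1.03]); np.save('T5.npy',Twc()); save('wrist','w5'); c=cv2.imread('pics/w5.png')[158:228,276:366]
cv2.imwrite('pics/c5.png',cv2.resize(c,None,fx=8,fy=8,interpolation=cv2.INTER_CUBIC))
E
```

```text
[ 0.83919437 -0.39685309  1.69497161]
```

View pics/c5.png

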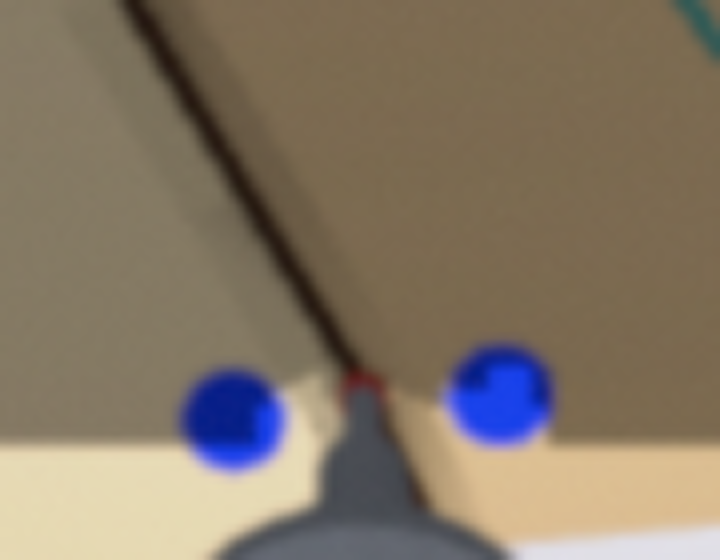

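c5 shows the ball seated at the join between the blue dots, at (362,400). The join's bottom is about 0.5 mm to its right, and the side force agrees. I'll shift by that amount and trace.

```bash
python3 - <<'E'
from h import *
o=np.array([.0017,-.0006]); k=np.load('knots.npy'); k[0]=[.5299,-.0318]; k[6]=[.6496,np.interp(.6496,k[:,0],k[:,1])]
k=k[[0,2,3,4,5,6]]; L=np.linalg.norm(np.diff(k,axis=0),axis=1).sum(); f0=np.array([.05,.27,-1.03])
robot.servo_line([*(k[0]+o),.147],speed=.01); print(np.round(fav()-f0,2)); t0=robot.read_t(); lg=[]
for p in k[1:]:
    robot.servo_line([*(p+o),.147],speed=.025); lg.append((robot.read_t(),robot.read_position().round(4).tolist(),np.round(robot.read_force()-f0,1).tolist()))
t1=robot.read_t(); print('mean speed',L/(t1-t0),L); print(np.round(fav()-f0,2))
for l in lg: print(l)
np.save('T6.npy',Twc()); save('wrist','w6'); c=cv2.imread('pics/w6.png')[148:228,266:376]
cv2.imwrite('pics/c6.png',cv2.resize(c,None,fx=6,fy=6,interpolation=cv2.INTER_CUBIC))
E
```

```text
[-0.11  1.13  1.56]
mean speed 0.021865550401459082 0.13028150895701368
[-0.75  1.29  1.81]
(26.4833, [0.5699, -0.0106, 0.1471], [-0.5, -1.0, 0.6])
(27.45, [0.5902, -0.0126, 0.1471], [-1.6, -0.5, 1.5])
(28.5333, [0.6116, -0.0226, 0.1473], [-0.2, -0.2, 1.9])
(29.5333, [0.632, -0.0266, 0.147], [-2.0, 0.0, 1.6])
(30.5333, [0.6517, -0.0174, 0.1472], [-1.2, 0.6, 2.4])
```

View pics/c6.png

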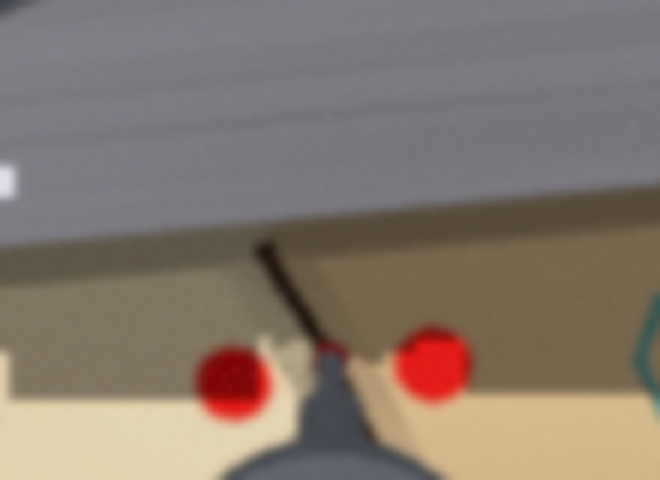

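c6 shows the tip in the groove between the red dots (233,383) and (433,365). Now lift off and hang the stylus up.

```bash
python3 - <<'E'
from h import *
p=[.5135,-.2671]; R=Rz(12.5)
q=robot.read_position(); robot.servo_line([q[0],q[1],.217],speed=.08)
robot.goto([*p,.217],R); robot.dwell(.3); f0=fav(6); st('above')
robot.servo_line([*p,.125],speed=.08); print('mid',np.round(fav(6)-f0,2))
robot.servo_line([*p,.117],speed=.03); print('down',np.round(fav(6)-f0,2)); st()
robot.move_gripper(.6); robot.dwell(.3); st('open')
robot.servo_line([*p,.20],speed=.1)
robot.goto([.47,-.20,.24],Rz(0)); robot.dwell(.5); st()
T=Twc(); np.save('T7.npy',T); save('wrist','w7'); save('top','top3'); save('scene','scene3')
a=cv2.imread('pics/top3.png')[190:290,170:470]; b=cv2.imread('pics/scene3.png')[130:310,150:450]
cv2.imwrite('pics/fin.png',np.vstack([cv2.resize(x,None,fx=2,fy=2,interpolation=cv2.INTER_CUBIC) for x in (a,b)]))
E
```

```text
above 33.61 [ 0.5136 -0.2669  0.217 ] F [-0.13  0.99 -0.46] w 19.8 q6 110.6
mid [ 0.04 -0.19 -0.36]
down [-0.11  1.08  3.07]
 35.73 [ 0.5136 -0.2671  0.117 ] F [-1.08  1.13  2.44] w 19.6 q6 110.6
open 36.79 [ 0.5135 -0.2671  0.117 ] F [-0.09  0.37 -0.62] w 52.6 q6 110.6
 38.73 [ 0.47   -0.2003  0.2396] F [-0.35  0.88 -0.57] w 53.0 q6 91.0
```

View pics/fin.png

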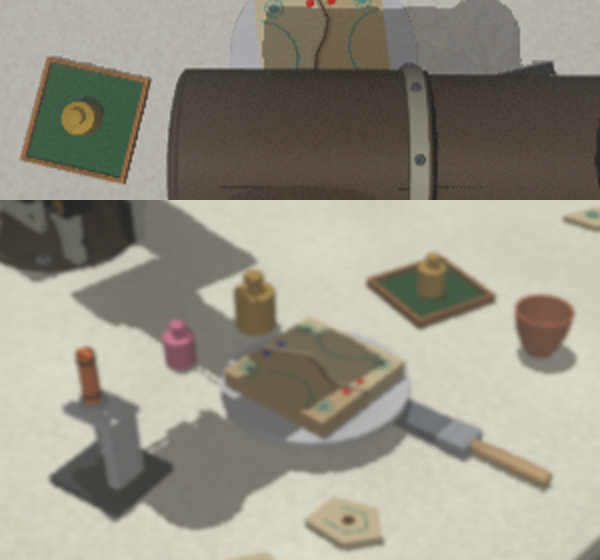

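fin.png shows the weight upright in the tray, knob at (78,117), and the stylus back in the fork at (88,375), with everything else untouched. One numeric check, then I hand in.

```bash
python3 - <<'E'
from h import *
print('weight',ray('top',170+78/2,190+117/2,z=.065))
for n in ['scene','scene3']:
    i=cv2.imread(f'pics/{n}.png').astype(int)[195:240,180:210]; m=(i[:,:,2]-i[:,:,0]>60); y,x=np.nonzero(m); print(n,len(x),x.mean(),y.mean(),x[y<y.mean()-5].mean(),x[y>y.mean()+5].mean())
print(robot.read_t()); print(robot.job_done())
E
```

```text
weight [0.51622406 0.26306252 0.065     ]
scene 116 12.793103448275861 18.637931034482758 11.977777777777778 13.923076923076923
scene3 117 13.256410256410257 20.213675213675213 12.071428571428571 14.5
38.875
the job is handed in; nothing more can be done
None
```

I handed the job in at 38.9 s of robot time. The weight is upright in the tray, about 8 mm off centre by a rough final check from the overhead camera. The join was traced from blue to red in one pass at about 22 mm/s on average with light pressure, and the stylus hangs in the fork again, matching its starting position to within about 2 pixels.

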